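Trap the pale blank in the bench jig

TASK

Using only the fingertips as a pusher, nudge the pale wooden blank over the bench until one of its long sides lies flat against the blue fence, between the yellow jaw and the red end stop. Then push the yellow jaw along by its black post until the blank is trapped snugly end to end between the jaw and the red stop, still flat against the fence. Push gently, never lift or tip the blank, leave the dark blank and everything else on the bench where it is, and finish with the robot clear of it all.

Things in the scene. Friction and masses are not known exactly. Their poses are not given: they have to be found in the camera images.
- pale_blank: Loose pale (light wood) rectangular blank, 50 mm (its x) by 100 mm (its y) by 30 mm high, about 0.12 kg. Origin: centre of its underside, z up. Starts lying flat in front of the jig, on the robot's side, long axis within about 0.3 rad of world y, left or right of the middle (it swaps places with the dark blank).
- dark_blank: Loose blank of the same size and axes in dark wood; a bystander, not to be moved.
- fence: Blue straight fence screwed to the bench, 35 mm high. Origin on the bench (z = 0) in the plane of its working face, which is its plane x = 0 and looks to -x, to the robot. y runs along the fence to the red stop, x points away from the robot, z up; jig yaw up to 0.12 rad. The fence spans y = -275 to +180 mm and x = 0 to 35 mm.
- stop_face (a point): Centre of the working face (looking to -y) of the red end stop fixed to the fence: in the fence's frame at y = +140 mm, x = -20 mm, z = 20 mm. The stop is 45 mm high, runs from y = +140 to +180 mm and stands out to x = -40 mm. Axes as the fence's.
- jaw (a joint): Place of the yellow sliding jaw along the fence, in m, growing towards the stop, 0 to 0.25: its working face (looking to the stop) is at fence y = -0.180 + this. Starts at 0 to 0.04. Slides with about 2.5 N of friction and stays where it is left. The jaw is 50 mm long behind its face, stands out 40 mm from the fence and is 39 mm high.
- jaw_face (a point): Centre of the jaw's working face: 20 mm in front of the fence face, 20 mm above the bench. Axes as the fence's.
- jaw_post (a point): A point on the axis of the black upright round post on top of the jaw, by which it is pushed: 22 mm in diameter, reaching from 39 mm to 80 mm above the bench; the point is 60 mm above the bench, 25 mm behind the jaw's face (to -y) and 20 mm in front of the fence face. Axes as the fence's.
- glue_bottle: White glue bottle with orange cap, 52 mm diameter, 150 mm high, loose bystander on the left. Origin: centre of its underside.
- paint_tin: Tin with green label, 84 mm diameter, 95 mm high, loose bystander on the left. Origin: centre of its underside.
- tape_roll: Red tape roll lying flat, 96 mm diameter, 25 mm high, loose bystander on the left. Origin: centre of its underside.
- screwdriver: Loose screwdriver lying on the right, along its own x, 200 mm long, red handle to -x; bystander. Origin: on the bench under the middle of its length.
- hammer: Loose hammer lying on the right, along its own x, 260 mm long, head at +x; bystander. Origin: on the bench under the middle of its length.
- mug: Blue mug, 76 mm diameter, 90 mm high, handle to its +y, loose bystander on the right. Origin: centre of its underside.
Not all that is in view belongs to the job. Leave any purple or turquoise look-alike of the pale_blank alone.

How it is judged:
By the outcome, as a careful person would: the job done as asked, in the order asked, and still so for the second after the job is handed in, with the robot touching nothing.
It also fails if it takes over 72 s, if anything falls off the work surface, if the arm or the gripper's body presses on something with over 40 N, if the wrist force passes 120 N, or if a joint passes its speed limit or range.

ROBOT

A 7-joint arm with a two-finger parallel gripper is mounted at the origin on the work surface. World frame = base frame: x ahead of the robot, y to its left, z up, the work surface at z = 0. Lengths are in m, angles in rad, forces in N, time in s.
With the tool pointing down it reaches from about 0.425 to 0.925 m from the base axis. Payload 6.8 kg.
Tool frame: the origin (TCP) lies at the very end of the fingers, on their centre line; the grasp point (between the pads) lies 19 mm behind it; z points along the fingers, y is the line along which they close (so a half turn about z gives the same grasp; the last joint's range is limited). The gripper opens to 85 mm and grips with 20 to 120 N. Pads are 22 mm wide; open, the fingers measure 114 mm over their backs; the gripper's body (76 mm by 85 mm) begins 54 mm behind the grasp point. The pads swing forward as they close: fully open they stand 13 mm farther back than shut.
Start: joints at [1.124, 0.477, 0.022, 1.555, -0.011, 1.109, -0.083], TCP at [0.224, -0.637, 0.231] pointing down, gripper open.
Joint ranges: [-2.96, 2.96], [-0.34, 2.1], [-1.41, 1.46], [0.24, 2.44], [-1.37, 4.51], [0.17, 1.92], [-2.96, 2.96]. Speed limits (rad/s): [2.39, 2.39, 3.14, 3.14, 3.14, 3.14, 3.14].

INTERFACE

Orientations are given as a unit quaternion [w, x, y, z].
In Python, from station import readout, viewer, bot gives the robot as it stands. The module is installed in compiled form; this text tells all that it offers.
- The arm moves only by the shell command python3 -m handwheel 'ROWS' [FORCE]. ROWS is JSON, a list of rows, each a list of 3 entries, a list of its own where there are three numbers: the shift along the tool's x, y, z in mm, then the turn, a rotation vector about the tool's x, y, z in degrees, then the gripper command: -1 is fully open, 1 is shut, values between are in proportion. In form: [[[x, y, z], [ax, ay, az], grip], ...]. A call has 1 to 20 rows; each row is the pose to reach, as a shift and turn from the pose commanded when the call began, along the tool's axes at that moment; what a row does not reach only later rows make up. A row lasts 1/12 s, in which the tool goes at most 41.7 mm and 7.16 degrees, less where a joint would pass 70% of its speed; a pose out of reach is approached as far as the arm can. A call with a gripper value outside its range is refused whole. The fingers move at their own pace and stop on an object; FORCE is the grip in N (left out, the last holds). Time passes only in rows, so rows that repeat a pose let the fingers close. It gives the time, the measured TCP pose, the force and the opening at its end, in the units of the state.
- readout.get_obs(): the state, without advancing time (a new reading comes with each control period).
- viewer.read_camera(name): name is "scene" or "top" or "wrist"; returns a dict with "frame" (480x640x3 uint8, red, green, blue), "fx", "fy", "cx", "cy" (pixels), "rvec" (rotation vector, rad) and "tvec" (3), from world to camera coordinates, as OpenCV has them; the wrist camera has in their place "tool_from_camera" (4x4, takes a point from camera to tool coordinates, whose origin is the TCP and whose axes are the flange's). Camera axes: x right, y down, z forward; pixel columns grow to the right and rows downward; lengths in m; the calibration is good to about 2 mm. A picture is of the moment at which its call begins: read the wrist's pose just before it. There is no depth.
- bot.hand_in(): hands the job in, once; it reports no verdict.
Trained networks look in a picture, given as the dict that the camera call returned (one of the last four; its "shot" number tells which), for a name from the list of things; names that differ only in an ending like _2 or _b are one class to them, and where a whole thing is asked for, a point or a joint stands for the part that bears it (a point fixed in the world has none). Each returns a list of dicts, best first, with "score" (0 to 1); they miss things now and then, are a little off and sometimes report something else, mostly with a low value. They report only what shows in the picture. A call takes as long as a camera call. They do not tell look-alikes from the thing itself.
- viewer.search_frame(picture, target): "rect" ([centre column, centre row, width, height] in pixels, round what is visible of it).
- viewer.outline_of(picture, target): "mask" (480x640 bool, what is visible of it) and "rect" ([centre column, centre row, width, height] in pixels, round what is visible of it).
The state is a dict: "t": time; "q": joint angles; "joint_vel": joint speeds; "joint_torque": joint torques, N m; "eef_pos": TCP position; "tool_rot": TCP orientation; "contact_force": force on the tool from outside, world axes, zero at the start; "torque": the same for the moment, N m; "gripper_width": opening from 0.0 (shut) to 1.0 (fully open).
Only numpy, scipy, OpenCV 4.12 (cv2) and the standard library are available. Lean on these libraries where they do the work, as an engineer would, in place of code of your own. Each camera call takes 0.05 s, during which the arm holds its last target. There are 200 camera calls.

## Working session

There is one attempt and no reset: what is moved stays moved. The work goes in short steps, Python scripts to look and compute and a shell command to move; the robot and the scene stay as the last step left them, time stands still between calls to the robot, and variables do not carry over. Pictures are saved under pics/ and viewed, on a budget of 10 in all, crops included, one or two more only if the job needs it, and the job is handed in when it is done.

```bash
mkdir -p pics
python3 - <<'E'
from station import readout, viewer
import cv2,numpy as np
print(readout.get_obs())
for n in("top","scene"):
    p=viewer.read_camera(n); cv2.imwrite(f"pics/{n}0.png",p["frame"][:,:,::-1])
    print(n,[p[k] for k in("fx","fy","cx","cy","rvec","tvec")])
    for t in("pale_blank","dark_blank","fence","jaw","jaw_post"):
        for r in viewer.outline_of(p,t)[:3]:
            print(t,round(r["score"],2),np.round(r["rect"],1))
E
```

```text
{'t': 0.0, 'q': array([ 1.12389249,  0.47778756,  0.02233923,  1.55648306, -0.01149504,
        1.10929945, -0.08307042]), 'joint_vel': array([-1.25863308e-04,  1.03000091e-03,  1.87918542e-03, -4.02481684e-04,
        1.49198349e-03, -1.76575311e-03, -4.54710975e-05]), 'joint_torque': array([ 2.57470374e-04, -5.96448898e+01,  1.60791613e+00, -2.81187969e+01,
        1.24010921e-02,  9.42872168e-03, -3.01164960e-05]), 'eef_pos': array([ 0.22412338, -0.63605981,  0.23032078]), 'tool_rot': array([-8.96736469e-04,  9.85680842e-01,  1.68619166e-01, -2.25309739e-04]), 'contact_force': array([ 0.27276421, -0.245627  , -0.60498502]), 'torque': array([ 0.00820629, -0.00569705,  0.02066731]), 'gripper_width': 1.0004068630934637}
top [498.6052916405805, 498.6052916405805, 315.1752523825685, 246.34236141152005, array([ 2.19740208, -2.13781178,  0.1804762 ]), array([-0.04346482,  0.4778517 ,  1.06016775])]
pale_blank 0.97 [170.6 214.1  52.   29.7]
pale_blank 0.83 [307.5 307.   49.6  26.7]
pale_blank 0.59 [239.5 256.4  51.4  28.7]
dark_blank 0.58 [520.5 304.5  51.9  53.3]
dark_blank 0.57 [355.9 255.8  48.2  29.9]
fence 0.91 [313.1 191.6 206.7  51.4]
jaw 0.75 [368.5 196.2  26.   37.1]
jaw 0.47 [354.5 256.6  49.3  33.7]
jaw_post 0.61 [368.7 197.9  27.   36.1]
jaw_post 0.53 [311.9 191.  209.7  50.2]
scene [620.7463330627443, 620.7463330627443, 325.4297886016469, 249.35854850314465, array([ 1.24842969,  2.30377238, -0.89891674]), array([ 0.26885142, -0.24063666,  1.88532394])]
pale_blank 0.92 [422.8 333.2  46.   44.1]
pale_blank 0.7 [352.6 233.3  38.3  26.6]
pale_blank 0.6 [382.8 282.3  43.9  34.6]
dark_blank 0.78 [294.  244.5  45.2  30.7]
fence 0.57 [302.9 298.1 168.1 107.9]
fence 0.28 [383.1 284.1  43.5  32.8]
jaw 0.88 [255.6 262.9  32.9  31.9]
jaw_post 0.87 [258.  262.9  35.8  34.9]
```

View pics/top0.png

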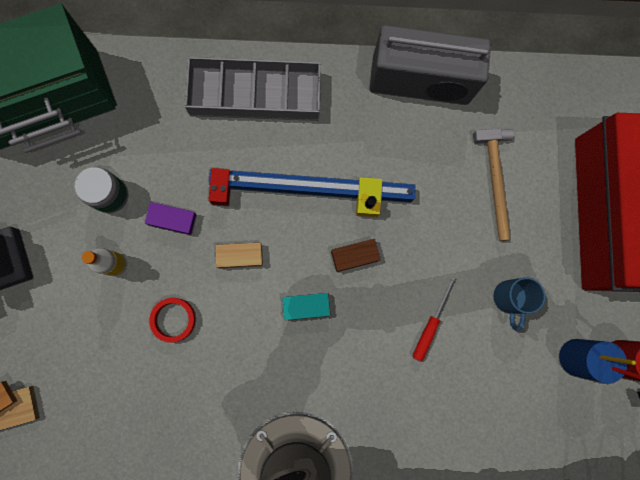

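View pics/scene0.png

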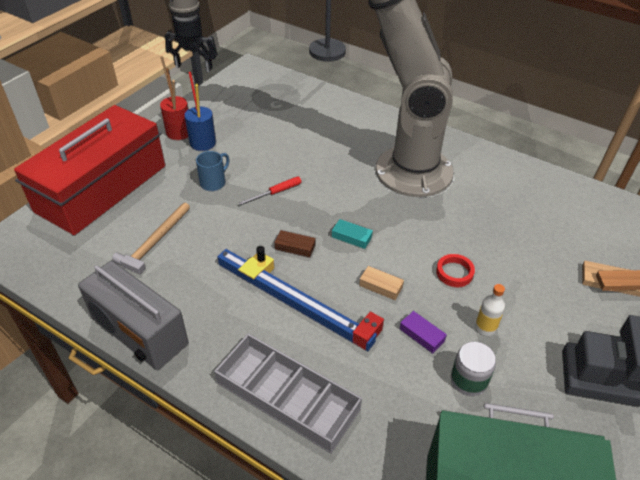

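The top view shows the pale blank at (239,255), the dark one at (356,255), the red stop at (219,186), the yellow jaw at (369,196) with its post at (371,202), and the purple and turquoise decoys at (171,217) and (306,306). The scene view agrees, with the pale blank at (383,282). Next I'll fit models to the silhouettes in both views.

```bash
cat > fit.py <<'E'
import cv2,numpy as np
from scipy.optimize import minimize
S=4
def box(x0,x1,y0,y1,z0,z1): return np.array([[x,y,z] for x in(x0,x1) for y in(y0,y1) for z in(z0,z1)],float)
def tf(P,x,y,a):
    c,s=np.cos(a),np.sin(a); return P@np.array([[c,s,0],[-s,c,0],[0,0,1]])+[x,y,0]
def proj(P,p):
    K=np.array([[p["fx"],0,p["cx"]],[0,p["fy"],p["cy"]],[0,0,1]])
    return cv2.projectPoints(P,p["rvec"],p["tvec"],K,None)[0][:,0]
def render(parts,p):
    m=np.zeros((480*S,640*S),np.uint8)
    for P in parts:
        h=cv2.convexHull(((proj(P,p)+.5)*S*16-8).astype(np.float32)).astype(np.int32)
        cv2.fillConvexPoly(m,h,1,shift=4)
    return cv2.resize(m.astype(np.float32),(640,480),interpolation=cv2.INTER_AREA)
def blank(v,h=.03): return [tf(box(-.025,.025,-.05,.05,0,h),*v[:3])]
def cyl(x,y,r,z0,z1):
    a=np.linspace(0,6.28,24); return np.array([[x+r*np.cos(t),y+r*np.sin(t),z] for t in a for z in(z0,z1)])
def jig(v):
    f=-.18+v[3]
    return [tf(q,*v[:3]) for q in(box(0,.035,-.275,.18,0,.035),box(-.04,.035,.14,.18,0,.045),box(-.04,0.03,f-.05,f,0,.039),cyl(-.02,f-.025,.011,.039,.08))]
def hsv(p): return cv2.cvtColor(p["frame"],cv2.COLOR_RGB2HSV)
def near(m,parts,p,r):
    g=cv2.dilate((render(parts,p)>0).astype(np.uint8),np.ones((r,r))); return m*(g>0)
def fit(model,v0,masks,pics,step):
    def cost(v):
        R=[render(model(v),p) for p in pics]
        return sum(1-np.minimum(a,m).sum()/np.maximum(a,m).sum() for a,m in zip(R,masks))
    v0=np.array(v0,float)
    for k in range(3):
        st=np.array(step)/2**k
        sim=np.vstack([v0]+[v0+np.eye(len(v0))[i]*st[i] for i in range(len(v0))])
        r=minimize(cost,v0,method="Nelder-Mead",options=dict(initial_simplex=sim,xatol=1e-5,fatol=1e-5,maxiter=250)); v0=r.x
    return r.x,r.fun
def palemask(p):
    h=hsv(p); return ((h[...,0]>7)&(h[...,0]<28)&(h[...,1]>70)&(h[...,2]>75)).astype(np.float32)
def jigmask(p):
    h=hsv(p); m=(h[...,1]>130).astype(np.uint8); return m
def post(p): return None
E
cat > m1.py <<'E'
from fit import *
from station import viewer
pics=[viewer.read_camera(n) for n in("top","scene")]
def ray(p,u,v,z):
    R=cv2.Rodrigues(p["rvec"])[0]; d=R.T@np.array([(u-p["cx"])/p["fx"],(v-p["cy"])/p["fy"],1]); o=-R.T@p["tvec"]
    return o+d*(z-o[2])/d[2]
T=pics[0]
b=ray(T,239.5,254,.03); s=ray(T,219,186,.045); j=ray(T,369,196,.039); print(b,s,j)
bm=[near(palemask(p),blank([b[0],b[1],0]),p,21) for p in pics]
v,c=fit(blank,[b[0],b[1],0],bm,pics,[.01,.01,.1]); print("pale",np.round(v,4),c)
vh,c=fit(lambda v:blank(v,v[3]),[*v,.03],bm,pics,[.003,.003,.03,.006]); print("height fit",np.round(vh,4),c)
# dark
d=ray(T,356,255,.03)
def dm(p):
    h=hsv(p); return ((h[...,1]>100)&((h[...,0]<15)|(h[...,0]>170))).astype(np.float32)
ms=[near(dm(p),blank([d[0],d[1],0]),p,21) for p in pics]
print("dark",fit(blank,[d[0],d[1],0],ms,pics,[.01,.01,.1]))
a=np.arctan2(-(s-j)[0],(s-j)[1]); 
L=s-np.array([-.0025*np.cos(a)-.16*np.sin(a),-.0025*np.sin(a)+.16*np.cos(a),0])
v0=[L[0],L[1],a,.02]; print("jig0",v0)
jm=[]
for p in pics:
    g=render(jig(v0),p)>0; g=cv2.dilate(g.astype(np.uint8),np.ones((15,15)))
    h=hsv(p); m=((h[...,1]>110)|(h[...,2]<30)).astype(np.uint8)*g
    m=cv2.morphologyEx(m,cv2.MORPH_CLOSE,np.ones((7,7))); jm.append(m.astype(np.float32))
w,c=fit(jig,v0,jm,pics,[.01,.01,.04,.02]); print("jig",np.round(w,4),c)
print("blank in fence",tf(np.array([[v[0]-w[0],v[1]-w[1],0]]),0,0,-w[2]),v[2]-w[2])
out=[]
for p,m,k in zip(pics,jm,bm):
    f=p["frame"][:,:,::-1].copy()
    for q in jig(w)+blank(v): cv2.polylines(f,[np.round(cv2.convexHull(proj(q,p).astype(np.float32))).astype(np.int32)],1,(0,255,0),1)
    f=f[150:300,190:440] if p is T else f[225:365,200:450]
    out.append(cv2.resize(f,(800,int(800*f.shape[0]/f.shape[1])))[:450])
cv2.imwrite("pics/fit0.png",cv2.resize(np.vstack(out),(600,600*sum(o.shape[0] for o in out)//800))[:])
E
python3 m1.py; python3 -c "
import cv2;f=cv2.imread('pics/fit0.png');print(f.shape);cv2.imwrite('pics/fit0.png',cv2.resize(f,None,fx=min(1,600/f.shape[0]),fy=min(1,600/f.shape[0])))"
```

```text
[0.45743694 0.13420814 0.03      ] [0.60397447 0.18375563 0.045     ] [ 0.59408842 -0.14659967  0.039     ]
pale [0.4574 0.1383 0.093 ] 0.17280346155166626
height fit [0.457  0.1385 0.0914 0.0261] 0.13268589973449707
dark (array([ 0.46466978, -0.12013055,  0.30930171]), np.float64(0.2643156051635742))
jig0 [np.float64(0.6016874103524475), np.float64(0.023752441155650506), np.float64(-0.02991657034915443), 0.02]
jig [ 0.6034  0.027  -0.0395  0.0301] 0.20075613260269165
blank in fence [[-0.1503176   0.10546622  0.        ]] 0.13246095362842789
(673, 600, 3)
```

View pics/fit0.png

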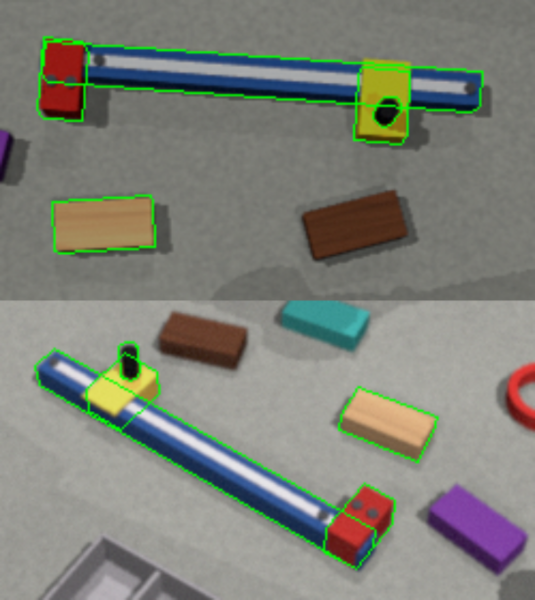

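The overlay outlines follow the red stop, jaw, post and pale blank in both views. In fence axes the pale blank is at (-150, +105) mm with 0.13 rad of relative yaw, so it would hit the stop. I'll first push its stop-side end about 33 mm towards -y, then push it to the fence with two spread fingertips.

```bash
cat > go.py <<'E'
# usage: go.py xang x y z [x y z ...] -> shifts in tool axes (mm) and turn about tool z (deg)
import sys,numpy as np
from scipy.spatial.transform import Rotation as R
from station import readout
o=readout.get_obs(); q=o["tool_rot"]; r=R.from_quat([*q[1:],q[0]]); M=r.as_matrix()
a=float(sys.argv[1])
W=np.array([[np.cos(a),np.sin(a),0],[np.sin(a),-np.cos(a),0],[0,0,-1]])
print("at",np.round(o["eef_pos"],4),"xang",round(np.arctan2(M[1,0],M[0,0]),4),"F",np.round(o["contact_force"],1),"t",round(o["t"],2))
print("turn",np.round(np.degrees((r.inv()*R.from_matrix(W)).as_rotvec()),2))
for p in np.array(sys.argv[2:],float).reshape(-1,3): print(p,"->",np.round(M.T@(p-o["eef_pos"])*1000,1))
E
python3 go.py .093 .6 -.25 .25 .45 .215 .25 .45 .215 .1
```

```text
at [ 0.2244 -0.6367  0.2313] xang 0.3388 F [ 0.5 -0.1  0.1] t 0.7
turn [ 1.000e-02 -0.000e+00  1.408e+01]
[ 0.6  -0.25  0.25] -> [ 482.8 -239.8  -18.7]
[0.45  0.215 0.25 ] -> [ 495.9 -728.3  -18.7]
[0.45  0.215 0.1  ] -> [ 495.9 -728.3  131.3]
```

```bash
python3 -m handwheel '[[[483,-240,-19],[0,0,14],1],[[483,-240,-19],[0,0,14],1],[[483,-240,-19],[0,0,14],1],[[483,-240,-19],[0,0,14],1],[[483,-240,-19],[0,0,14],1],[[483,-240,-19],[0,0,14],1],[[483,-240,-19],[0,0,14],1],[[483,-240,-19],[0,0,14],1],[[483,-240,-19],[0,0,14],1],[[483,-240,-19],[0,0,14],1],[[483,-240,-19],[0,0,14],1],[[483,-240,-19],[0,0,14],1],[[483,-240,-19],[0,0,14],1]]' 20; python3 go.py .093 .45 .215 .2 .45 .215 .012
```

```text
t: 1.78
eef_pos: [0.6016, -0.2477, 0.2507]
tool_rot: [-0.0, 0.999, 0.047, 0.0]
contact_force: [0.2, -1.0, 0.8]
gripper_width: -0.001
at [ 0.6016 -0.2477  0.2507] xang 0.095 F [ 0.2 -1.   0.8] t 1.78
turn [ 0.   -0.04  0.11]
[0.45  0.215 0.2  ] -> [-107.  -475.    50.6]
[0.45  0.215 0.012] -> [-107.2 -475.   238.6]
```

```bash
python3 -m handwheel '[[[-107,-475,50],[0,0,0],1],[[-107,-475,50],[0,0,0],1],[[-107,-475,50],[0,0,0],1],[[-107,-475,50],[0,0,0],1],[[-107,-475,50],[0,0,0],1],[[-107,-475,50],[0,0,0],1],[[-107,-475,50],[0,0,0],1],[[-107,-475,50],[0,0,0],1],[[-107,-475,50],[0,0,0],1],[[-107,-475,50],[0,0,0],1],[[-107,-475,50],[0,0,0],1],[[-107,-475,50],[0,0,0],1],[[-107,-475,150],[0,0,0],1],[[-107,-475,150],[0,0,0],1],[[-107,-475,150],[0,0,0],1]]'; python3 go.py .093 .45 .215 .012
```

```text
t: 3.03
eef_pos: [0.4464, 0.2125, 0.0966]
tool_rot: [0.001, 0.999, 0.048, -0.002]
contact_force: [-0.7, -1.8, -0.4]
gripper_width: 0.005
at [0.4464 0.2125 0.0966] xang 0.0963 F [-0.7 -1.8 -0.4] t 3.03
turn [0.1  0.25 0.19]
[0.45  0.215 0.012] -> [ 4.2 -2.3 84.5]
```

```bash
python3 -m handwheel '[[[4,-3,40],[0,0,0],1],[[4,-3,65],[0,0,0],1],[[4,-3,84],[0,0,0],1],[[4,-3,84],[0,0,0],1]]'; python3 -m handwheel '[[[0,6,0],[0,0,0],1],[[0,10,0],[0,0,0],1],[[0,13,0],[0,0,0],1],[[0,16,0],[0,0,0],1],[[0,19,0],[0,0,0],1],[[0,22,0],[0,0,0],1],[[0,25,0],[0,0,0],1],[[0,28,0],[0,0,0],1],[[0,30,0],[0,0,0],1]]'
cat > m2.py <<'E'
import sys
from fit import *
from station import viewer,readout
x,y,a=map(float,sys.argv[1:4]); w=[.6034,.027,-.0395,.0301]
pics=[viewer.read_camera(n) for n in("top","scene")]
def run(ps,tag):
    bm=[near(palemask(p),blank([x,y,a]),p,31) for p in ps]
    v,c=fit(blank,[x,y,a],bm,ps,[.01,.01,.1])
    f=tf(np.array([[v[0]-w[0],v[1]-w[1],0]]),0,0,-w[2])[0]
    print(tag,np.round(v,4),round(c,3),"in fence",np.round(f[:2],4),"dyaw",round(v[2]-w[2],4))
run(pics,"both"); run(pics[1:],"scene")
if len(sys.argv)>4:
    cv2.imwrite(f"pics/{sys.argv[4]}.png",np.hstack([cv2.resize(pics[0]["frame"][140:320,180:440,::-1],(400,277)),cv2.resize(pics[1]["frame"][200:380,200:460,::-1],(400,277))]))
E
python3 m2.py .458 .12 .09 p1; python3 go.py .093
```

```text
t: 3.37
eef_pos: [0.4503, 0.2152, 0.013]
tool_rot: [0.001, 0.999, 0.047, -0.003]
contact_force: [-0.5, 0.0, 0.1]
gripper_width: 0.002
t: 4.12
eef_pos: [0.4554, 0.1861, 0.0164]
tool_rot: [0.0, 0.999, 0.047, 0.0]
contact_force: [-0.4, 1.7, 1.1]
gripper_width: 0.002
both [0.4585 0.1216 0.1054] 0.724 in fence [-0.1486  0.0888] dyaw 0.1449
scene [0.4589 0.122  0.1166] 0.161 in fence [-0.1482  0.0892] dyaw 0.1561
at [0.4554 0.1859 0.0162] xang 0.0938 F [-0.6 -0.2 -0. ] t 4.22
turn [0.03 0.02 0.05]
```

View pics/p1.png

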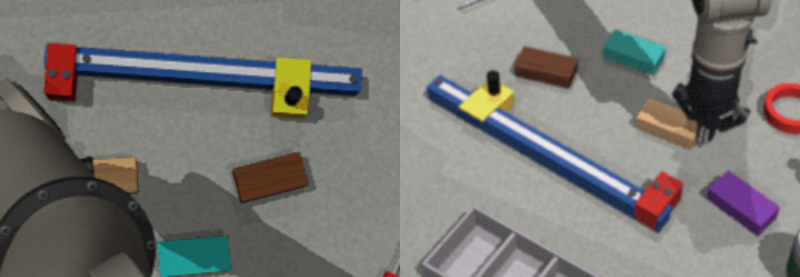

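The fingertip is on the blank's stop-side end, at (90,165) in the left crop, and the blank has moved about 17 mm with little rotation. I'll push 19 mm more, then back off.

```bash
python3 -m handwheel '[[[0,3,3],[0,0,0],1],[[0,6,3],[0,0,0],1],[[0,9,3],[0,0,0],1],[[0,12,3],[0,0,0],1],[[0,15,3],[0,0,0],1],[[0,18,3],[0,0,0],1],[[0,19,3],[0,0,0],1],[[0,19,3],[0,0,0],1],[[0,0,3],[0,0,0],1],[[0,-15,0],[0,0,0],1],[[0,-15,-40],[0,0,0],1],[[0,-15,-70],[0,0,0],1],[[-30,-15,-70],[0,0,0],0]]'; python3 m2.py .46 .105 .1; python3 go.py -.0395 .405 .105 .08 .405 .105 .012
```

```text
t: 5.3
eef_pos: [0.4318, 0.2021, 0.0916]
tool_rot: [-0.003, 0.999, 0.046, 0.006]
contact_force: [1.0, 1.9, 0.1]
gripper_width: 0.125
both [0.4597 0.1023 0.0857] 0.146 in fence [-0.1466  0.0696] dyaw 0.1252
scene [0.459  0.1029 0.0927] 0.065 in fence [-0.1472  0.0702] dyaw 0.1322
at [0.4212 0.1983 0.0871] xang 0.0962 F [ 0.1 -0.9 -0.1] t 5.4
turn [0.05 0.04 7.78]
[0.405 0.105 0.08 ] -> [-25.1  91.3   7.2]
[0.405 0.105 0.012] -> [-25.   91.3  75.2]
```

```bash
python3 -m handwheel '[[[-19,40,0],[0,0,4],0],[[-19,91,0],[0,0,7.8],0],[[-19,91,0],[0,0,7.8],0],[[-19,91,0],[0,0,7.8],0],[[-19,91,0],[0,0,7.8],0]]'; python3 go.py -.0395 .411 .1045 .08 .411 .1045 .006
```

```text
t: 5.82
eef_pos: [0.4139, 0.1057, 0.0862]
tool_rot: [0.0, 1.0, -0.022, -0.0]
contact_force: [0.1, 1.2, 0.6]
gripper_width: 0.5
at [0.4139 0.1057 0.0862] xang -0.0433 F [0.1 1.2 0.6] t 5.82
turn [ 0.01  0.   -0.22]
[0.411  0.1045 0.08  ] -> [-2.8  1.4  6.2]
[0.411  0.1045 0.006 ] -> [-2.8  1.4 80.2]
```

```bash
python3 -m handwheel '[[[-3,1,20],[0,0,-0.2],0],[[-3,1,40],[0,0,-0.2],0],[[-3,1,60],[0,0,-0.2],0],[[-3,1,77],[0,0,-0.2],0],[[-3,1,77],[0,0,-0.2],0]]'; python3 go.py -.0395 .411 .1045 .008; python3 m2.py .46 .102 .09 p2
```

```text
t: 6.23
eef_pos: [0.4091, 0.1067, 0.0069]
tool_rot: [0.0, 1.0, -0.018, -0.002]
contact_force: [-0.6, -0.5, -0.2]
gripper_width: 0.497
at [0.4091 0.1067 0.0069] xang -0.0352 F [-0.6 -0.5 -0.2] t 6.23
turn [0.03 0.24 0.25]
[0.411  0.1045 0.008 ] -> [ 2.   2.1 -1.1]
both [0.4595 0.1022 0.0995] 0.834 in fence [-0.1468  0.0695] dyaw 0.139
scene [0.4592 0.1028 0.0705] 0.067 in fence [-0.1471  0.0701] dyaw 0.11
```

View pics/p2.png

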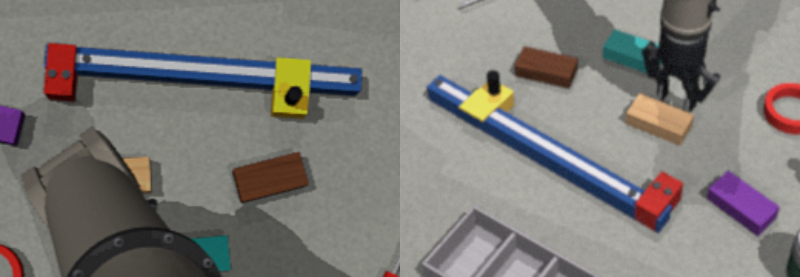

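The blank is undisturbed and both fingertips stand just behind its near long side. Now I'll push it towards the fence.

```bash
python3 -m handwheel '[[[6,2,-1],[0,0,0],0],[[12,2,-1],[0,0,0],0],[[18,2,-1],[0,0,0],0],[[25,2,-1],[0,0,0],0],[[32,2,-1],[0,0,0],0],[[39,2,-1],[0,0,0],0],[[46,2,-1],[0,0,0],0],[[53,2,-1],[0,0,0],0],[[60,2,-1],[0,0,0],0],[[67,2,-1],[0,0,0],0],[[74,2,-1],[0,0,0],0],[[81,2,-1],[0,0,0],0],[[88,2,-1],[0,0,0],0],[[95,2,-1],[0,0,0],0],[[102,2,-1],[0,0,0],0],[[108,2,-1],[0,0,0],0],[[112,2,-1],[0,0,0],0],[[115,2,-1],[0,0,0],0],[[115,2,-1],[0,0,0],0]]'; python3 m2.py .565 .102 -.04 p3; python3 go.py -.0395
```

```text
t: 7.92
eef_pos: [0.5263, 0.099, 0.0104]
tool_rot: [-0.0, 1.0, -0.019, 0.0]
contact_force: [0.7, -0.1, -0.1]
gripper_width: 0.499
both [ 0.5598  0.0959 -0.0425] 1.117 in fence [-0.0463  0.0671] dyaw -0.003
scene [ 0.5598  0.0959 -0.0425] 0.117 in fence [-0.0463  0.0671] dyaw -0.003
at [0.5256 0.099  0.0103] xang -0.0381 F [ 0.  -0.4  0.2] t 8.02
turn [-0.   -0.01  0.08]
```

View pics/p3.png

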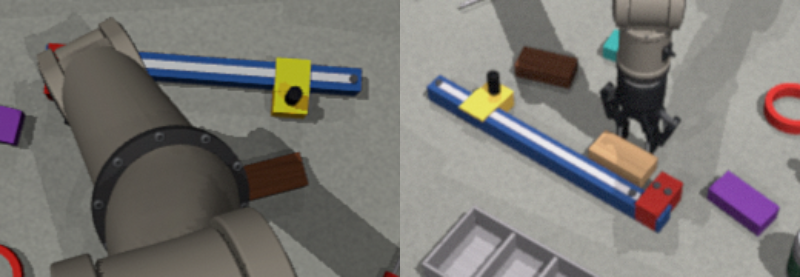

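The blank is now square to the fence, about 21 mm short of it and clear of the stop. I'll push the rest slowly and watch the force.

```bash
python3 -m handwheel '[[[3,0,0],[0,0,-0.1],0],[[6,0,0],[0,0,-0.1],0],[[9,0,0],[0,0,-0.1],0],[[12,0,0],[0,0,-0.1],0],[[14,0,0],[0,0,-0.1],0],[[16,0,0],[0,0,-0.1],0],[[17,0,0],[0,0,-0.1],0],[[17,0,0],[0,0,-0.1],0]]';for i in 1; do python3 -m handwheel '[[[1,0,0],[0,0,0],0],[[2,0,0],[0,0,0],0],[[2,0,0],[0,0,0],0]]'; done; python3 m2.py .58 .095 -.04
```

```text
t: 8.68
eef_pos: [0.5429, 0.0984, 0.0103]
tool_rot: [-0.0, 1.0, -0.018, 0.0]
contact_force: [0.3, 1.5, -0.8]
gripper_width: 0.499
t: 8.93
eef_pos: [0.5446, 0.0983, 0.0103]
tool_rot: [-0.0, 1.0, -0.018, -0.0]
contact_force: [-1.3, 0.1, -0.1]
gripper_width: 0.502
both [ 0.5771  0.0955 -0.0871] 1.341 in fence [-0.029   0.0674] dyaw -0.0476
scene [ 0.5771  0.0955 -0.0871] 0.341 in fence [-0.029   0.0674] dyaw -0.0476
```

```bash
python3 -m handwheel '[[[1,0,0],[0,0,0],0],[[2,0,0],[0,0,0],0],[[2,0,0],[0,0,0],0]]'; python3 -m handwheel '[[[1,0,0],[0,0,0],0],[[2,0,0],[0,0,0],0],[[2,0,0],[0,0,0],0]]'
```

```text
t: 9.28
eef_pos: [0.5446, 0.0982, 0.01]
tool_rot: [0.0, 1.0, -0.018, -0.002]
contact_force: [-6.2, 1.2, 4.4]
gripper_width: 0.505
t: 9.53
eef_pos: [0.5447, 0.0982, 0.0097]
tool_rot: [0.001, 1.0, -0.018, -0.003]
contact_force: [-10.8, 1.7, 7.7]
gripper_width: 0.505
```

```bash
python3 -m handwheel '[[[1,0,0],[0,0,0],0],[[2,0,0],[0,0,0],0],[[2,0,0],[0,0,0],0]]'
```

```text
t: 9.78
eef_pos: [0.5448, 0.0981, 0.0094]
tool_rot: [0.001, 1.0, -0.018, -0.005]
contact_force: [-15.5, 2.2, 13.4]
gripper_width: 0.5
```

The wrist force rose to 15 N with no further motion, so the blank is seated on the fence. I'll back off, rise and check.

```bash
python3 -m handwheel '[[[-6,0,0],[0,0,0],0],[[-25,0,0],[0,0,0],0],[[-35,0,-30],[0,0,0],0],[[-35,0,-70],[0,0,0],0],[[-35,0,-110],[0,0,0],0],[[-35,40,-130],[0,0,0],1],[[-35,80,-130],[0,0,0],1],[[-35,120,-130],[0,0,0],1],[[-35,160,-130],[0,0,0],1],[[-35,200,-130],[0,0,0],1],[[-35,240,-130],[0,0,0],1],[[-35,280,-130],[0,0,0],1],[[-35,285,-130],[0,0,0],1]]'; python3 m2.py .58 .095 -.04 p4; python3 go.py -.0395 .575 -.187 .14 .575 -.187 .057
```

```text
t: 10.87
eef_pos: [0.5041, -0.1948, 0.1406]
tool_rot: [0.002, 1.0, -0.023, 0.001]
contact_force: [-0.2, -1.1, -0.8]
gripper_width: -0.0
both [ 0.5823  0.0949 -0.0537] 0.467 in fence [-0.0238  0.067 ] dyaw -0.0142
scene [ 0.5762  0.0957 -0.1252] 0.354 in fence [-0.0299  0.0675] dyaw -0.0857
at [ 0.5049 -0.1886  0.1404] xang -0.0419 F [ 0.3  0.7 -1. ] t 10.97
turn [ 0.07 -0.05 -0.14]
[ 0.575 -0.187  0.14 ] -> [69.9 -4.5  0.4]
[ 0.575 -0.187  0.057] -> [69.9 -4.6 83.4]
```

View pics/p4.png

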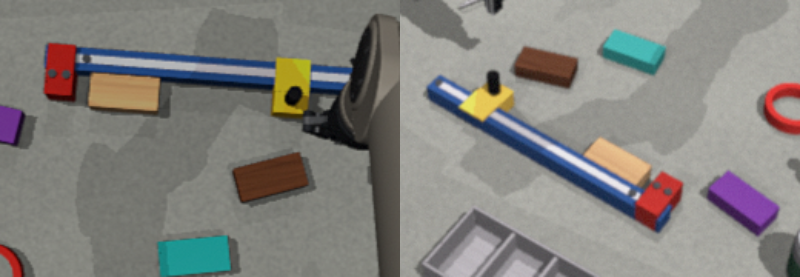

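The blank now lies flush along the fence, with a gap of about 20 mm to the stop. Next is the jaw: I'll lower the shut fingers behind the post.

```bash
python3 -m handwheel '[[[35,0,0],[0,0,0],1],[[70,0,0],[0,0,0],1],[[70,0,0],[0,0,0],1],[[70,0,40],[0,0,0],1],[[70,0,75],[0,0,0],1],[[70,0,83],[0,0,0],1],[[70,0,83],[0,0,0],1]]';  python3 go.py -.0395 .575 -.187 .057 .5763 -.162 .057 .584 .003 .057
```

```text
t: 11.55
eef_pos: [0.5732, -0.1856, 0.0548]
tool_rot: [-0.001, 1.0, -0.017, -0.003]
contact_force: [0.7, 0.2, 0.2]
gripper_width: 0.001
at [ 0.5732 -0.1856  0.0548] xang -0.0339 F [0.7 0.2 0.2] t 11.55
turn [-0.12  0.32  0.32]
[ 0.575 -0.187  0.057] -> [ 1.8  1.3 -2.2]
[ 0.5763 -0.162   0.057 ] -> [  2.2 -23.7  -2.2]
[0.584 0.003 0.057] -> [   4.3 -188.9   -1.9]
```

```bash
python3 -m handwheel '[[[2,-8,-2],[0,0,0.3],1],[[2,-15,-2],[0,0,0.3],1],[[2,-22,-2],[0,0,0.3],1],[[2,-30,-2],[0,0,0.3],1],[[2,-39,-2],[0,0,0.3],1],[[2.5,-48,-2],[0,0,0.3],1],[[2.5,-57,-2],[0,0,0.3],1],[[2.5,-66,-2],[0,0,0.3],1],[[3,-75,-2],[0,0,0.3],1],[[3,-84,-2],[0,0,0.3],1],[[3,-93,-2],[0,0,0.3],1],[[3,-102,-2],[0,0,0.3],1],[[3.5,-111,-2],[0,0,0.3],1],[[3.5,-120,-2],[0,0,0.3],1],[[3.5,-129,-2],[0,0,0.3],1],[[4,-138,-2],[0,0,0.3],1],[[4,-147,-2],[0,0,0.3],1],[[4,-155,-2],[0,0,0.3],1],[[4,-160,-2],[0,0,0.3],1],[[4,-160,-2],[0,0,0.3],1]]'
python3 - <<'E'
from station import viewer
import cv2,numpy as np
o=[viewer.read_camera(n)["frame"][:,:,::-1] for n in("top","scene")]
cv2.imwrite("pics/p5.png",np.hstack([cv2.resize(o[0][140:320,180:440],(400,277)),cv2.resize(o[1][200:380,200:460],(400,277))]))
E
python3 go.py -.0395 .584 .003 .057
```

```text
t: 13.22
eef_pos: [0.5847, -0.026, 0.0591]
tool_rot: [-0.001, 1.0, -0.02, -0.0]
contact_force: [-0.7, -0.4, -0.2]
gripper_width: -0.003
at [ 0.5851 -0.0273  0.0592] xang -0.0408 F [ 0.  -1.1  0.9] t 13.32
turn [-0.05 -0.02 -0.08]
[0.584 0.003 0.057] -> [ -2.4 -30.3   2.2]
```

View pics/p5.png

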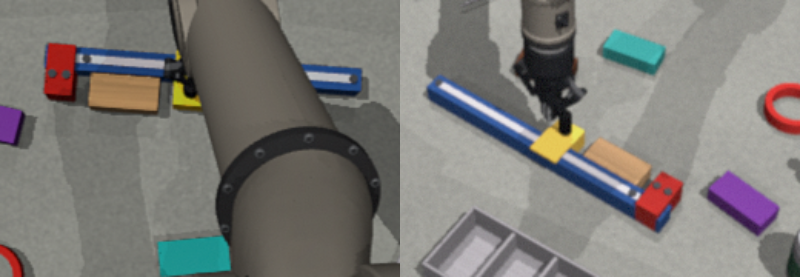

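The jaw is a few millimetres from the blank's near end, at about (172,95) in the left crop. I'll continue slowly.

```bash
python3 -m handwheel '[[[-1,-4,2],[0,0,0],1],[[-1,-8,2],[0,0,0],1],[[-1,-11,2],[0,0,0],1],[[-1,-14,2],[0,0,0],1],[[-1,-17,2],[0,0,0],1],[[-1,-20,2],[0,0,0],1],[[-1,-23,2],[0,0,0],1],[[-1,-26,2],[0,0,0],1],[[-1,-29,2],[0,0,0],1],[[-1,-31,2],[0,0,0],1],[[-1,-33,2],[0,0,0],1],[[-1,-35,2],[0,0,0],1],[[-1,-36,2],[0,0,0],1],[[-1,-36,2],[0,0,0],1]]'; python3 -m handwheel '[[[0,-1,0],[0,0,0],1],[[0,-2,0],[0,0,0],1],[[0,-3,0],[0,0,0],1],[[0,-3,0],[0,0,0],1]]'; python3 m2.py .582 .11 -.04 p6
```

```text
t: 14.48
eef_pos: [0.5855, 0.0081, 0.0574]
tool_rot: [-0.0, 1.0, -0.021, 0.0]
contact_force: [2.7, -2.0, 0.2]
gripper_width: -0.0
t: 14.82
eef_pos: [0.5855, 0.0109, 0.0573]
tool_rot: [-0.0, 1.0, -0.021, -0.0]
contact_force: [1.6, -2.4, -0.7]
gripper_width: 0.007
both [ 0.5822  0.1096 -0.0529] 0.698 in fence [-0.0244  0.0817] dyaw -0.0134
scene [ 0.5774  0.1007 -0.1502] 0.504 in fence [-0.0289  0.0727] dyaw -0.1107
```

View pics/p6.png

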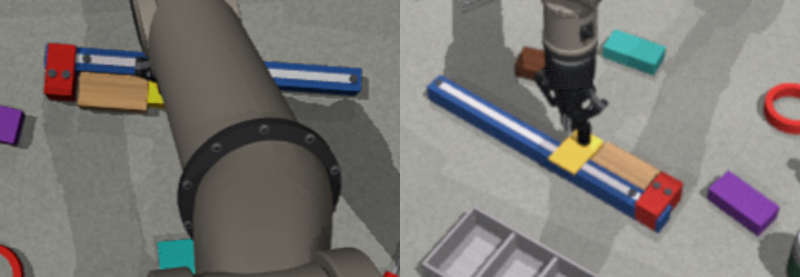

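The jaw is on the blank and pushing it, with about 8 mm to go to the stop. I'll take small steps until the force rises.

```bash
python3 -m handwheel '[[[0,-1.5,0],[0,0,0],1],[[0,-3,0],[0,0,0],1],[[0,-4.5,0],[0,0,0],1],[[0,-5,0],[0,0,0],1],[[0,-5,0],[0,0,0],1]]'; python3 -m handwheel '[[[0,-1,0],[0,0,0],1],[[0,-2,0],[0,0,0],1],[[0,-2,0],[0,0,0],1]]'
```

```text
t: 15.33
eef_pos: [0.5858, 0.0161, 0.0573]
tool_rot: [-0.0, 1.0, -0.021, 0.0]
contact_force: [1.3, -2.7, -0.2]
gripper_width: -0.001
t: 15.58
eef_pos: [0.5859, 0.0176, 0.0573]
tool_rot: [0.0, 1.0, -0.021, 0.0]
contact_force: [0.6, -3.1, 0.6]
gripper_width: -0.002
```

```bash
python3 -m handwheel '[[[0,-1,0],[0,0,0],1],[[0,-2,0],[0,0,0],1],[[0,-2,0],[0,0,0],1]]'
```

```text
t: 15.83
eef_pos: [0.5858, 0.0177, 0.0573]
tool_rot: [0.001, 1.0, -0.022, -0.0]
contact_force: [1.2, -7.8, 1.0]
gripper_width: -0.003
```

```bash
python3 -m handwheel '[[[0,-1,0],[0,0,0],1],[[0,-2,0],[0,0,0],1],[[0,-2,0],[0,0,0],1]]'; python3 -m handwheel '[[[0,3,0],[0,0,0],1],[[0,12,0],[0,0,0],1],[[0,20,0],[0,0,0],1],[[0,20,-30],[0,0,0],1],[[0,20,-70],[0,0,0],1],[[0,20,-110],[0,0,0],1],[[0,60,-140],[0,0,0],1],[[0,100,-140],[0,0,0],1],[[0,140,-140],[0,0,0],1],[[0,180,-140],[0,0,0],1],[[0,220,-140],[0,0,0],1],[[0,260,-140],[0,0,0],1],[[0,300,-140],[0,0,0],1],[[0,330,-140],[0,0,0],1],[[0,330,-140],[0,0,0],1],[[0,330,-140],[0,0,0],1]]'
cat > m3.py <<'E'
import sys
from fit import *
from station import viewer
p=viewer.read_camera("top"); q=viewer.read_camera("scene")
w=[.6034,.027,-.0395,.22]
o=[]
for c,(r0,r1,c0,c1) in((p,(160,220,200,340)),(q,(260,360,270,410))):
    f=c["frame"]
    o.append(cv2.resize(f[r0:r1,c0:c1,::-1],(700,int(700*(r1-r0)/(c1-c0)))))
im=np.vstack(o); s=600/im.shape[0]; cv2.imwrite(f"pics/{sys.argv[1]}.png",cv2.resize(im,None,fx=s,fy=s))
# jaw position: yellow mask, top view, back-project the top-face edges
def fitj(v): return [tf(b,*w[:3]) for b in (box(-.04,.03,-.23+v[0],-.18+v[0],0,.039),)]
h=hsv(p); m=((h[...,0]>22)&(h[...,0]<35)&(h[...,1]>130)).astype(np.uint8)
m=cv2.morphologyEx(m,cv2.MORPH_CLOSE,np.ones((9,9))).astype(np.float32)
print("jaw",fit(fitj,[.21],[m],[p],[.01]))
m=near(palemask(p),blank([.5815,.116,-.04]),p,15)*(1-cv2.dilate(((h[...,0]>22)&(h[...,1]>150)).astype(np.uint8),np.ones((1,1))))
r=cv2.minAreaRect(cv2.findNonZero((m>0).astype(np.uint8))); print("pale px",r)
v=[.5815,.1169,-.0395]; print("expected px",cv2.minAreaRect(proj(tf(box(-.025,.025,-.05,.05,.03,.03),*v),p).astype(np.float32)))
n=lambda t,z:proj(tf(np.array([[0,t,z]]),*w[:3]),p)[0]
print("fence line px",n(.04,.03),n(.14,.03))
for x,y,t in((.4647,-.1201,.309),):
    mm=((h[...,1]>100)&((h[...,0]<15)|(h[...,0]>170))).astype(np.float32)
    ms=near(mm,blank([x,y,t]),p,21); print("dark(top) ",fit(blank,[x,y,t],[ms],[p],[.01,.01,.1]))
E
python3 m3.py p7; python3 go.py -.0395
```

```text
t: 16.08
eef_pos: [0.5858, 0.0178, 0.0573]
tool_rot: [0.002, 1.0, -0.022, -0.0]
contact_force: [0.3, -12.0, 2.0]
gripper_width: -0.002
t: 17.42
eef_pos: [0.5711, -0.3103, 0.1967]
tool_rot: [-0.0, 1.0, -0.023, -0.0]
contact_force: [0.2, 0.5, 0.3]
gripper_width: 0.0
jaw (array([0.21892578]), np.float64(0.3227558135986328))
pale px ((250.026611328125, 198.390869140625), (45.541893005371094, 22.493928909301758), 4.236394882202148)
expected px ((249.78689575195312, 198.64549255371094), (45.578285217285156, 22.139190673828125), 4.100069046020508)
fence line px [272.85879656 189.01072207] [227.80923224 185.78103773]
dark(top)  (array([ 0.46466154, -0.12049089,  0.29980899]), np.float64(0.08878928422927856))
at [ 0.5725 -0.3063  0.1969] xang -0.0402 F [0.1 1.1 0.4] t 17.52
turn [-0.1   0.01 -0.04]
```

View pics/p7.png

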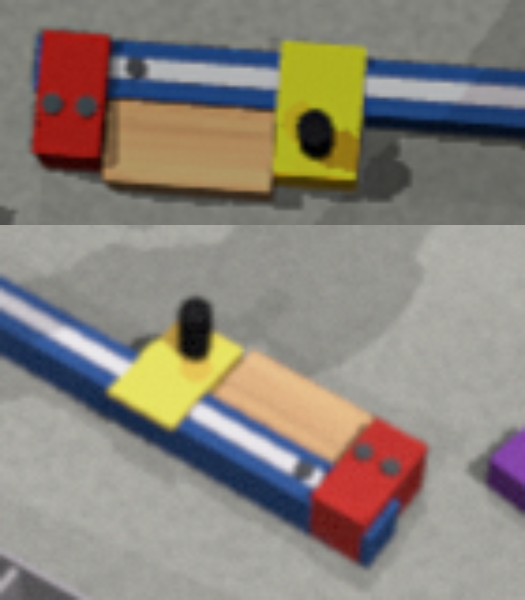

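The blank is held between the stop and the jaw with its back edge along the fence and no visible gaps. The dark blank is unmoved and the robot is clear, so I'll hand in.

```bash
python3 -c "
from station import bot; print(bot.hand_in())"
```

```text
the job is handed in; nothing more can be done
None
```

The pale blank is against the blue fence and trapped end to end between the yellow jaw and the red stop. I handed the job in at about 17.5 s of the 72 s allowed, and no verdict was reported.

**What I did**
- I pushed the blank's stop-side end about 35 mm away from the stop with shut fingers, so that it would clear the stop.
- I then pushed it to the fence with two spread fingertips, until the force rose to about 15 N with no further motion.
- I pushed the jaw along by its post until it stalled, at about 12 N. Then I backed the arm away.

**Last checks, before hand-in**
- **Blank:** in the top view it is within about 0.3 px (roughly 0.5 mm) of where it should sit, and its angle is within 0.15°.
- **Jaw:** it fits at 0.219 m, against 0.220 m expected for a snug fit, and I could see no gaps.
- **Dark blank:** it had moved less than 0.5 mm by the fit.
- **Other items:** I saw no change in the purple and turquoise pieces in the views I took. I did not measure any of the other bystanders.
- **Robot:** the arm was clear of everything, with about zero contact force.

**Checks that disagreed**
- Scene-camera fits of the blank gave a wrong yaw, up to 0.15 rad off, once the fence, stop or arm hid part of it. I relied on the top view and the contact forces instead.
- The height fit of the blank gave 26 mm against the stated 30 mm.

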